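# Count to the third gap and push the colour carton home

## Robot

A 6-joint arm with a two-finger parallel gripper is mounted at the origin on the work surface. World frame = base frame: x ahead of the robot, y to its left, z up, the work surface at z = 0. Lengths are in m, angles in rad, forces in N, time in s.
With the tool pointing down it reaches from about 0.225 to 0.875 m from the base axis. Payload 3.4 kg.
Tool frame: the origin (TCP) lies on the centre line of the jaws, within the pads' length; the fingertips stand 11 mm ahead of it and the grasp point (between the pads) lies 8 mm behind it; z points along the fingers, y is the line along which they close (so a half turn about z gives the same grasp; the last joint's range is limited). The gripper opens to 85 mm and grips with 20 to 120 N. Pads are 22 mm wide; open, the fingers measure 114 mm over their backs; the gripper's body (76 mm by 85 mm) begins 54 mm behind the grasp point. The pads swing forward as they close: fully open they stand 13 mm farther back than shut.
Start: joints at [1.112, 0.276, 1.505, -0, 1.361, -0.121], TCP at [0.191, 0.543, 0.242] pointing down, gripper open.
Joint ranges: [-2.89, 2.89], [-0.75, 2.08], [0.22, 2.7], [-1.18, 4.32], [0.11, 2.71], [-2.7, 2.7]. Speed limits (rad/s): [2.57, 2.57, 3.14, 3.14, 3.14, 3.14].

## Interface

Orientations are given as a unit quaternion [w, x, y, z].
In Python, from rig import manip, eyes, job gives the robot as it stands.
- The arm moves only by the tool drive_tool, never from a script. Its argument "rows" is a list of rows, each a list of 3 entries, a list of its own where there are three numbers: the turn, a rotation vector about the world's x, y, z in rad, then the shift along the world's x, y, z in cm, then the finger opening in cm, from 0 to 8.54. A call has 1 to 8 rows; each row shifts and turns the commanded pose from where the row before left it; what a row does not reach is not made up. A row lasts 1/8 s, in which the tool goes at most 62.5 mm and 10.7 degrees, less where a joint would pass 70% of its speed; a pose out of reach is approached as far as the arm can. A call is refused whole if a number of a shift passes 6.25 or a number of a turn 0.188, either way. A call with a gripper value outside its range is refused whole. The fingers move at their own pace and stop on an object; "force" is the grip in N (left out, the last holds). Time passes only in rows, so rows that do not move let the fingers close. It gives the time, the measured TCP pose, the force, the opening and the grip force at its end, in the units of the state.
- manip.get_state(): the state, without advancing time (a new reading comes with each control period).
- eyes.get_image(name): name is "side" or "top" or "wrist"; returns the picture (480x640x3 uint8, red, green, blue); there is no depth.
- eyes.get_calibration(name): a dict with "camera_matrix" (3x3 intrinsics, pixels), "view" (4x4, takes a point from world to camera coordinates). Camera axes: x right, y up, looking along -z (the intrinsics and any distortion apply to the point x, -y, -z); pixel columns grow to the right and rows downward; lengths in m; the calibration is good to about 2 mm. A picture is of the moment at which its call begins: read the wrist's pose just before it. get_calibration takes no time and is no camera call; for the wrist camera it gives the pose at the moment of the call.
- job.sign_off(): hands the job in; it is judged then, once.
The state is a dict: "clock": time; "qpos": joint angles; "qd": joint speeds; "effort": joint torques, N m; "position": TCP position; "ee_rot": TCP orientation; "contact_force": force on the tool from outside, world axes, zero at the start; "moment": the same for the moment, N m; "width": finger opening in m; "gripper_force": force on a finger pad.
Only numpy, scipy, OpenCV 4.12 (cv2) and the standard library are available. Lean on these libraries where they do the work, as an engineer would, in place of code of your own. Each camera call takes 0.05 s, during which the arm holds its last target. There are 200 camera calls.

## Task

Starting at the red-knob end, run a fingertip along the rack's counting rail so that it tips the first, second and third yellow tabs well over, one after the other, leaving the other three tabs standing. Then push the magenta carton with the fingertips across the counter, never lifting it or knocking it over, fully home against the back stop of that third gap. Leave everything else where it is.

Things in the scene. Friction and masses are not known exactly. Their poses are not given: they have to be found in the camera images.
- rack: White divider rack fixed to the counter. Origin at its middle, on the counter (z=0); x points from the open mouths to the back stop (away from the robot), y left, z up. Six gaps 46 mm wide, floored by the counter itself, at y = +125, +75, +25, -25, -75, -125 mm (gaps 1 to 6). Dividers 4 mm thick, 45 mm high, from noses at x = -27 mm to the back stop, face at x = +32 mm, 40 mm high.
- rail (a point): Middle of the top of the aluminium counting rail: 12 mm wide, fixed along the rack's y behind the back stop, at rack x = +50 mm, its top 66 mm above the counter, reaching to y = +-205 mm. On it stands one yellow tab behind each gap, and a knob at each end.
- redknob: Red ball, 26 mm in diameter, fixed on one end of the rail, marking the end to count from: at rack y = +195 mm (gap 1 is then the first, gap 3 the third) or y = -195 mm (gap 6 the first, gap 4 the third), x = +50 mm. Origin on the rail's top; the ball reaches 34 mm above it. The other end has a flat grey knob 20 mm across, 20 mm high.
- carton: Magenta carton with a white band, loose, 64 mm long (its x), 36 mm wide (y), 40 mm high, 80 to 150 g; origin at the centre of its underside. Starts on the counter in front of the mouths, its x into the rack within 0.3 rad. Pushed home it is at rack x = 0 and stands 5 mm proud of the dividers' noses.
- tab1 (a joint): Angle of the yellow counting tab of gap 1 (rack y = +125 mm, x = +50 mm). 18 mm (x) by 4 mm (y), hinged 69 mm above the counter about the rack's x, top 29 mm above the hinge. 0 is upright, positive leans to the rack's -y, negative to +y, stops at +-1.4. Starts within 0.2 of upright; light friction (0.2 N at its top) keeps it where it is left.
- tab2 (a joint): Angle of the yellow counting tab of gap 2 (rack y = +75 mm, x = +50 mm). As tab1.
- tab3 (a joint): Angle of the yellow counting tab of gap 3 (rack y = +25 mm, x = +50 mm). As tab1.
- tab4 (a joint): Angle of the yellow counting tab of gap 4 (rack y = -25 mm, x = +50 mm). As tab1.
- tab5 (a joint): Angle of the yellow counting tab of gap 5 (rack y = -75 mm, x = +50 mm). As tab1.
- tab6 (a joint): Angle of the yellow counting tab of gap 6 (rack y = -125 mm, x = +50 mm). As tab1.
- stock_orange: Bystander: orange carton, loose, same size as the magenta one, standing home in gap 2; origin at the centre of its underside.
- stock_lilac: Bystander: lilac carton, loose, same size, standing home in gap 5; origin at the centre of its underside.
- bowl: Bystander: black mixing bowl, loose, 110 mm across, 55 mm high, left of the rack; origin at the centre of its underside.
- developer: Bystander: white bottle, loose, 64 mm across, 170 mm high, left of the rack; origin at the centre of its underside.
- jar: Bystander: amber jar, loose, 68 mm across, 60 mm high, right of the rack; origin at the centre of its underside.
- tint_brush: Bystander: black brush, loose, 190 mm long, lying right of the rack.
- spare_yellow: Bystander: yellow carton, loose, same size as the magenta one, right of the rack; origin at the centre of its underside.
There are look-alikes about, which are no part of the job. Of the things that look like the carton, take the one that is farthest to the robot's right at the start.

How it is judged:
On the way, in this order (a step that is already met when the one before it is completed fails the run):
1. the first tab from the red-knob end is tipped over (((y of redknob in the frame of rack above 0 m and (value of joint tab1 above 0.8 rad or value of joint tab1 below -0.8 rad)) or (y of redknob in the frame of rack below 0 m and (value of joint tab6 above 0.8 rad or value of joint tab6 below -0.8 rad)))), for 0.03 s.
2. the second tab from the red-knob end is tipped over (((y of redknob in the frame of rack above 0 m and (value of joint tab2 above 0.8 rad or value of joint tab2 below -0.8 rad)) or (y of redknob in the frame of rack below 0 m and (value of joint tab5 above 0.8 rad or value of joint tab5 below -0.8 rad)))), for 0.03 s.
3. the third tab from the red-knob end is tipped over (((y of redknob in the frame of rack above 0 m and (value of joint tab3 above 0.8 rad or value of joint tab3 below -0.8 rad)) or (y of redknob in the frame of rack below 0 m and (value of joint tab4 above 0.8 rad or value of joint tab4 below -0.8 rad)))), for 0.03 s.
4. the magenta carton is home in the third gap (((y of redknob in the frame of rack above 0 m and (x of carton in the frame of rack between -0.006 and 0.006 m and y of carton in the frame of rack between 0.017 and 0.033 m and height (world z) of carton below 0.006 m and angle between carton's own z axis and vertical below 0.1 rad and linear speed of carton below 0.01 m/s)) or (y of redknob in the frame of rack below 0 m and (x of carton in the frame of rack between -0.006 and 0.006 m and y of carton in the frame of rack between -0.033 and -0.017 m and height (world z) of carton below 0.006 m and angle between carton's own z axis and vertical below 0.1 rad and linear speed of carton below 0.01 m/s)))), for 0.2 s.
At the end, for the whole second after the job is handed in: The magenta carton stands on the counter in the third gap from the red knob, within 6 mm of fully home and at rest; the first three tabs counted from the red knob are tipped more than 0.8 rad, the other three lean less than 0.5 rad (((y of redknob in the frame of rack above 0 m and ((x of carton in the frame of rack between -0.006 and 0.006 m and y of carton in the frame of rack between 0.017 and 0.033 m and height (world z) of carton below 0.006 m and angle between carton's own z axis and vertical below 0.1 rad and linear speed of carton below 0.01 m/s) and (value of joint tab1 above 0.8 rad or value of joint tab1 below -0.8 rad) and (value of joint tab2 above 0.8 rad or value of joint tab2 below -0.8 rad) and (value of joint tab3 above 0.8 rad or value of joint tab3 below -0.8 rad) and not (value of joint tab4 above 0.5 rad or value of joint tab4 below -0.5 rad) and not (value of joint tab5 above 0.5 rad or value of joint tab5 below -0.5 rad) and not (value of joint tab6 above 0.5 rad or value of joint tab6 below -0.5 rad))) or (y of redknob in the frame of rack below 0 m and ((x of carton in the frame of rack between -0.006 and 0.006 m and y of carton in the frame of rack between -0.033 and -0.017 m and height (world z) of carton below 0.006 m and angle between carton's own z axis and vertical below 0.1 rad and linear speed of carton below 0.01 m/s) and (value of joint tab6 above 0.8 rad or value of joint tab6 below -0.8 rad) and (value of joint tab5 above 0.8 rad or value of joint tab5 below -0.8 rad) and (value of joint tab4 above 0.8 rad or value of joint tab4 below -0.8 rad) and not (value of joint tab3 above 0.5 rad or value of joint tab3 below -0.5 rad) and not (value of joint tab2 above 0.5 rad or value of joint tab2 below -0.5 rad) and not (value of joint tab1 above 0.5 rad or value of joint tab1 below -0.5 rad))))); the robot touches nothing.
It fails at once if one of the last three tabs is tipped over (more than 0.5 rad) ((y of redknob in the frame of rack above 0 m and ((value of joint tab4 above 0.5 rad or value of joint tab4 below -0.5 rad) or (value of joint tab5 above 0.5 rad or value of joint tab5 below -0.5 rad) or (value of joint tab6 above 0.5 rad or value of joint tab6 below -0.5 rad))) or (y of redknob in the frame of rack below 0 m and ((value of joint tab3 above 0.5 rad or value of joint tab3 below -0.5 rad) or (value of joint tab2 above 0.5 rad or value of joint tab2 below -0.5 rad) or (value of joint tab1 above 0.5 rad or value of joint tab1 below -0.5 rad)))).
It fails at once if the magenta carton is lifted more than 12 mm or knocked over (height (world z) of carton above 0.012 m or angle between carton's own z axis and vertical above 0.5 rad).
It fails at once if a bystander is moved more than 25 mm (distance of any of stock_orange, stock_lilac, bowl, developer, jar, tint_brush, spare_yellow from where it was at the start of the episode above 0.025 m).
It also fails if it takes over 67 s, if anything falls off the work surface, if the arm or the gripper's body presses on something with over 40 N, if the wrist force passes 120 N, or if a joint passes its speed limit or range.

## Working session

There is one attempt and no reset: what is moved stays moved. The work goes in short steps, Python scripts to look and compute and a tool call to move; the robot and the scene stay as the last step left them, time stands still between calls to the robot, and variables do not carry over. Pictures are saved under pics/ and viewed, at most 10 in all, crops included, and the job is handed in when it is done.

Besides the shell and the picture viewer there is one more tool, called after ">>>" as a command line: name --argument value ..., lists and objects as JSON in quotes. drive_tool: Moves the arm, as the interface text tells. Its arguments: {"type":"object","properties":{"rows":{"type":"array"},"force":{"type":"number"}},"required":["rows"]}

```bash
mkdir -p pics
cat > h.py <<'E'
import numpy as np, cv2
from rig import manip, eyes, job
def snap(n,f):
    im=eyes.get_image(n); cv2.imwrite('pics/'+f,im[:,:,::-1]); return im
def ray(n,px):
    c=eyes.get_calibration(n); K=np.array(c['camera_matrix']); V=np.array(c['view'])
    d=np.linalg.inv(K)@np.array([px[0],px[1],1.]); d=np.array([d[0],-d[1],-d[2]])
    R=V[:3,:3]; o=-R.T@V[:3,3]; return o,R.T@d
def onz(n,px,z):
    o,d=ray(n,px); return o+d*(z-o[2])/d[2]
def proj(n,p):
    c=eyes.get_calibration(n); K=np.array(c['camera_matrix']); V=np.array(c['view'])
    q=V[:3,:3]@np.array(p)+V[:3,3]; q=K@np.array([q[0],-q[1],-q[2]]); return q[:2]/q[2]
E
python3 - <<'E'
from h import *
print(eyes.get_calibration('top'))
snap('top','top1.png'); snap('side','side1.png'); print(manip.get_state())
E
```

```text
{'camera_matrix': array([[606.75472174,   0.        , 327.25887765],
       [  0.        , 606.75472174, 237.61923655],
       [  0.        ,   0.        ,   1.        ]]), 'view': array([[-0.0282265 , -0.99939758, -0.02019277,  0.02906702],
       [ 0.992442  , -0.03043204,  0.11888134, -0.5682273 ],
       [-0.11942423, -0.01668455,  0.99270312, -1.2348724 ],
       [ 0.        ,  0.        ,  0.        ,  1.        ]])}
{'clock': 0.1, 'qpos': array([ 1.11196775e+00,  2.76507661e-01,  1.50601996e+00, -8.93625885e-06,
        1.36069697e+00, -1.20984220e-01]), 'qd': array([-0.00170049, -0.00102445, -0.00348477,  0.00164024, -0.00201141,
        0.00072333]), 'effort': array([ 3.23886627e-03, -4.17698979e+01, -2.46404582e+01, -7.36100537e-05,
        5.82672888e-03,  1.14568928e-05]), 'position': array([0.19037998, 0.54208007, 0.24153459]), 'ee_rot': array([-2.29067566e-04,  1.68118991e-01,  9.85766371e-01, -7.83166072e-04]), 'contact_force': array([-0.17876121, -0.56560666, -0.49681199]), 'moment': array([ 0.0234448 , -0.01789429,  0.01493932]), 'gripper_force': 0.0, 'width': 0.08517752275881657}
```

View pics/top1.png

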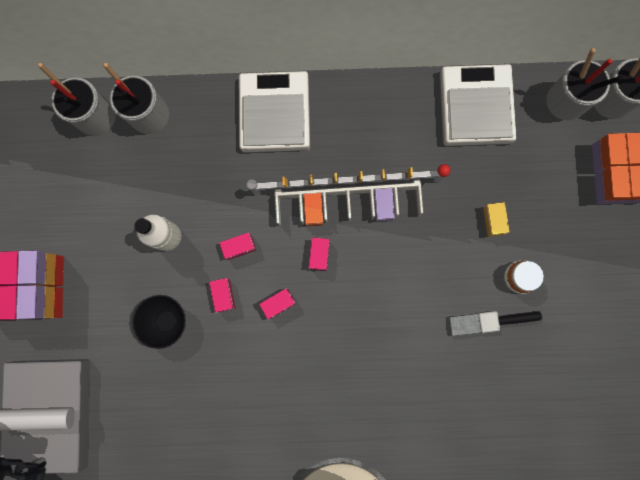

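View pics/side1.png

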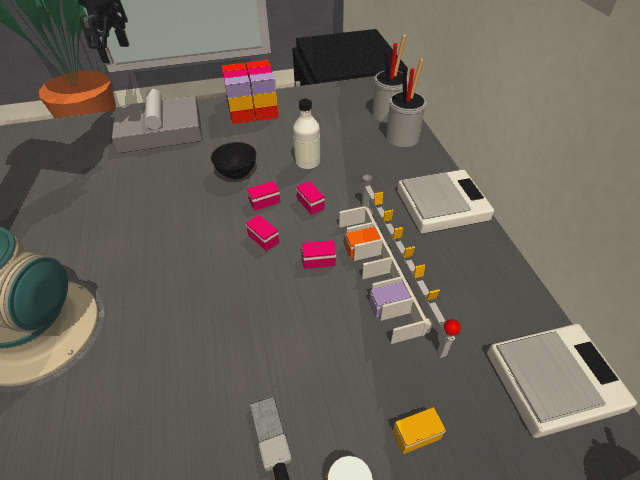

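The red knob is on the right at (444,171), so the count runs tab6, tab5, tab4 and the target is gap 4 at about column 361. The carton to push is the rightmost loose magenta one, at (319,254).

```bash
cat >> h.py <<'E'
def blobs(im,lo,hi,mn=60):
    m=cv2.inRange(cv2.cvtColor(im,cv2.COLOR_RGB2HSV),np.array(lo),np.array(hi))
    cs=cv2.findContours(m,cv2.RETR_EXTERNAL,cv2.CHAIN_APPROX_NONE)[0]
    return [(cv2.minAreaRect(c),c) for c in cs if cv2.contourArea(c)>mn]
def box(r,z,n='top'):
    P=[onz(n,p,z)[:2] for p in cv2.boxPoints(r)]; P=np.array(P); e=[P[1]-P[0],P[2]-P[1]]
    L=max(e,key=np.linalg.norm); L=L if L[0]>0 else -L
    return P.mean(0).round(4),round(float(np.arctan2(L[1],L[0])),3),[round(float(np.linalg.norm(v)),3) for v in e]
E
python3 - <<'E'
from h import *
im=cv2.cvtColor(cv2.imread('pics/top1.png'),cv2.COLOR_BGR2RGB)
for nm,lo,hi,z in [('mag',(165,150,90),(176,255,255),.04),('orange',(3,180,120),(10,255,255),.04),('lil',(120,60,100),(140,255,255),.04),('yel',(15,150,120),(25,255,255),.04)]:
    for r,c in blobs(im,lo,hi,12): print(nm,np.round(r[0]),r[1],box(r,.04))
m=cv2.inRange(cv2.cvtColor(im,cv2.COLOR_RGB2HSV),np.array((0,200,90)),np.array((3,255,255)));m[:, :430]=0;m[:,460:]=0
ys,xs=np.nonzero(m);print(len(xs),xs.mean(),ys.mean())
# finest knobs: ball centre and grey knob top
b=onz('top',((xs.min()+xs.max())/2,(ys.min()+ys.max())/2),.087)
crop=im[165:205,235:270];cv2.imwrite('pics/c.png',cv2.resize(im[150:275,235:455,::-1],(800,455),interpolation=3))
g=onz('top',(252,184.5),.086);print('ball',b,'grey',g,np.linalg.norm(b-g), 'yaw',np.arctan2(*( -(g-b)[:2])),)
E
```

```text
mag [277. 303.] (18.06737518310547, 32.175758361816406) (array([0.4352, 0.1202]), -1.071, [0.066, 0.037])
mag [220. 295.] (31.37858009338379, 18.04268455505371) (array([0.4558, 0.2364]), 0.189, [0.037, 0.065])
mag [  8. 285.] (68.0, 17.0) (array([0.4895, 0.6794]), 0.033, [0.036, 0.142])
mag [319. 253.] (17.81116485595703, 31.44317626953125) (array([0.5357, 0.0313]), -0.124, [0.066, 0.037])
mag [236. 246.] (18.972064971923828, 31.291589736938477) (array([0.5564, 0.202 ]), -1.263, [0.065, 0.04])
orange [312. 202.] (15.0, 15.0) (array([0.6454, 0.041 ]), -0.027, [0.032, 0.032])
orange [631. 186.] (22.3726806640625, 34.42628860473633) (array([ 0.6572, -0.6236]), -0.49, [0.074, 0.045])
orange [615. 148.] (26.0, 14.0) (array([ 0.7391, -0.5969]), -0.085, [0.029, 0.056])
orange [625. 149.] (30.0, 28.0) (array([ 0.7362, -0.6175]), -0.089, [0.058, 0.065])
yel [ 50. 302.] (30.0, 9.0) (array([0.4514, 0.5922]), 0.026, [0.019, 0.062])
yel [ 50. 268.] (8.0, 31.0) (array([0.5211, 0.593 ]), 0.027, [0.065, 0.017])
yel [498. 218.] (31.071409225463867, 17.09749412536621) (array([ 0.5975, -0.343 ]), 0.1, [0.036, 0.065])
yel [284. 182.] (9.370742797851562, 3.781176805496216) (array([0.69 , 0.099]), 0.142, [0.008, 0.02])
0 nan nan<stdin>:6: RuntimeWarning: Mean of empty slice.
  ret = ret.dtype.type(ret / rcount)
Traceback (most recent call last):
ValueError: zero-size array to reduction operation minimum which has no identity
```

Run:
```python
from h import *
im=cv2.cvtColor(cv2.imread('pics/top1.png'),cv2.COLOR_BGR2RGB)
h=im[150:190,430:460].astype(int)
m=(h[...,0]>90)&(h[...,1]<0.4*h[...,0]);ys,xs=np.nonzero(m);xs=xs+430;ys=ys+150
c=((xs.min()+xs.max())/2,(ys.min()+ys.max())/2);b=onz('top',c,.087)
for sx in (250,252,254): pass
g=onz('top',(252,184.5),.086);print(c,'ball',b,'grey',g,np.linalg.norm(b-g))
v=(g-b)[:2];yaw=np.arctan2(-v[0],v[1]);print('yaw',yaw)
ey=np.array([-np.sin(yaw),np.cos(yaw)]);ex=np.array([np.cos(yaw),np.sin(yaw)])
mid=b[:2]+ey*.195; org=mid-ex*.05;print('rack',org)
W=lambda x,y:org+ex*x+ey*y
vis=cv2.resize(im[150:275,235:455],(792,450),interpolation=3)
def dot(x,y,z):
    p=(proj('top',[*W(x,y),z])-[235,150]+.5)*3.6; cv2.circle(vis,tuple(int(q) for q in p),2,(0,255,0),-1)
for k in range(6): dot(.05,.125-.05*k,.098)
for k in range(7): dot(-.027,.15-.05*k,.045);dot(.032,.15-.05*k,.04)
cv2.imwrite('pics/c.png',vis[:,:,::-1])
car=np.array([.5357,.0313]); print('carton in rack',(car-org)@ex,(car-org)@ey)
for k in (6,5,4): print('tab',k,W(.05,.175-.05*k))
print('home',W(0,-.025))
```

```text
(np.float64(443.5), np.float64(170.0)) ball [ 0.692992   -0.22754451  0.087     ] grey [0.67595773 0.16127258 0.086     ] 0.38919132813268553
yaw 0.043782484036530483
rack [ 0.63450506 -0.0349198 ]
carton in rack -0.09581202937548214 0.07048088965435216
tab 6 [ 0.6899282  -0.15761159]
tab 5 [ 0.68773978 -0.1076595 ]
tab 4 [ 0.68555135 -0.05770742]
home [ 0.63559927 -0.05989584]
```

View pics/c.png

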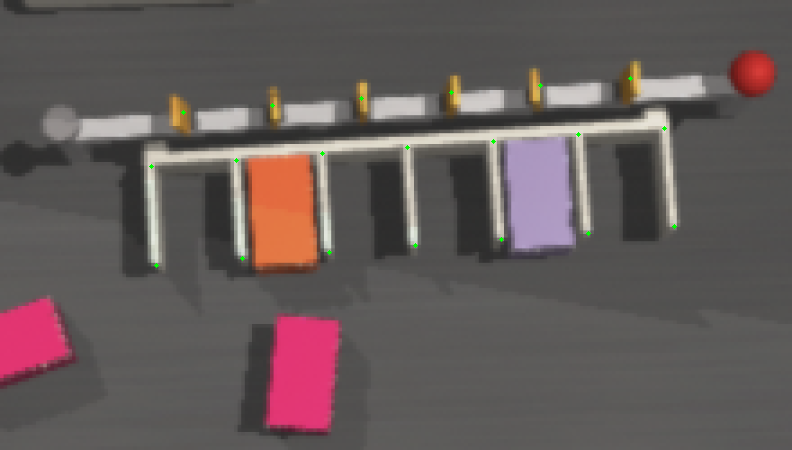

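Overlay fits to within about 2 mm. Rack origin is (0.6345,-0.035), yaw 0.044; tab6 is at y=-0.158 and the ball at y=-0.2275. I'll approach with the fingers closing.

>>> drive_tool --rows '[[[0, 0, 0.024], [3.1, -4.6, 0], 0], [[0, 0, 0.024], [3.1, -4.6, 0], 0], [[0, 0, 0.024], [3.1, -4.6, 0], 0], [[0, 0, 0.024], [3.1, -4.6, 0], 0], [[0, 0, 0.024], [3.1, -4.6, 0], 0], [[0, 0, 0.024], [3.1, -4.6, 0], 0], [[0, 0, 0.024], [3.1, -4.6, 0], 0], [[0, 0, 0.024], [3.1, -4.6, 0], 0]]'

```text
clock: 1.1
position: [0.4392, 0.1729, 0.2421]
ee_rot: [-0.0, 0.073, 0.997, 0.0]
contact_force: [1.2, 0.9, 1.1]
width: 0.0003
gripper_force: 0.0
```

>>> drive_tool --rows '[[[0, 0, 0.024], [3.1, -4.6, 0], 0], [[0, 0, 0.024], [3.1, -4.6, 0], 0], [[0, 0, 0.024], [3.1, -4.6, 0], 0], [[0, 0, 0.024], [3.1, -4.6, 0], 0], [[0, 0, 0.024], [3.1, -4.6, 0], 0], [[0, 0, 0.024], [3.1, -4.6, 0], 0], [[0, 0, 0.024], [3.1, -4.6, 0], 0], [[0, 0, 0], [0, 0, 0], 0]]'

```text
clock: 2.1
position: [0.6571, -0.1514, 0.2403]
ee_rot: [-0.001, -0.009, 1.0, -0.0]
contact_force: [0.6, 0.8, -0.5]
width: 0.0002
gripper_force: 0.0
```

>>> drive_tool --rows '[[[0, 0, 0.026], [3.4, -4.0, 0], 0], [[0, 0, 0], [0, 0, -5], 0], [[0, 0, 0], [0, 0, -4], 0], [[0, 0, 0], [0, 0, 0], 0]]'

```text
clock: 2.6
position: [0.6865, -0.1857, 0.148]
ee_rot: [-0.005, -0.024, 1.0, 0.002]
contact_force: [0.4, 0.0, -0.0]
width: 0.0001
gripper_force: 0.0
```

Run:
```python
from h import *
a=snap('top','t2.png');b=snap('side','s2.png');p=manip.get_state()['position'];print(p)
vis=np.hstack([cv2.resize(a[130:240,360:480],(400,367),interpolation=3),cv2.resize(b[190:380,330:500],(400,447),interpolation=3)[:367]])
cv2.imwrite('pics/v2.png',vis[:,:,::-1])
```

```text
[ 0.68983358 -0.18693594  0.15324044]
```

View pics/v2.png

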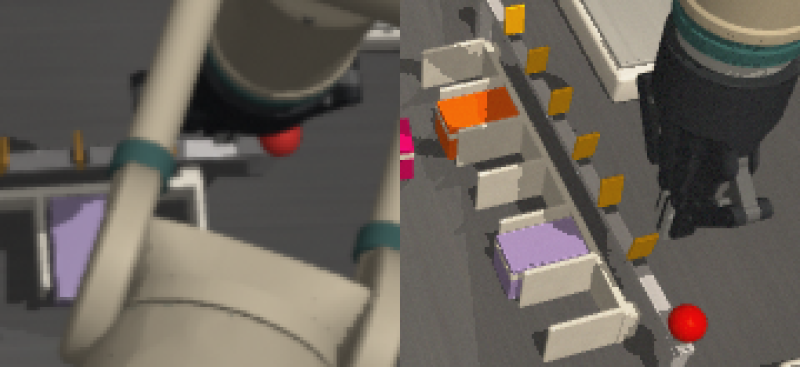

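The gripper stands between the ball and tab6, as planned. I'll lower it beside tab6.

>>> drive_tool --rows '[[[0, 0, 0], [0.1, -0.4, -2], 0], [[0, 0, 0], [0, 0, -2.3], 0], [[0, 0, 0], [0, 0, -2], 0], [[0, 0, 0], [0, 0, 0], 0], [[0, 0, 0], [0, 0, 0], 0]]'

```text
clock: 3.32
position: [0.692, -0.1918, 0.0919]
ee_rot: [0.002, -0.024, 1.0, -0.001]
contact_force: [0.3, 0.1, -0.5]
width: 0.0002
gripper_force: 0.0
```

>>> drive_tool --rows '[[[0, 0, 0], [0, 0, -0.2], 0], [[0, 0, 0], [-0.05, 1.5, 0], 0], [[0, 0, 0], [-0.05, 1.5, 0], 0], [[0, 0, 0], [-0.1, 1.5, 0], 0], [[0, 0, 0], [-0.05, 1.5, 0], 0], [[0, 0, 0], [-0.05, 1.5, 0], 0], [[0, 0, 0], [-0.1, 1.5, 0], 0], [[0, 0, 0], [-0.05, 1.5, 0], 0]]'

```text
clock: 4.32
position: [0.686, -0.0853, 0.0873]
ee_rot: [-0.0, -0.024, 1.0, 0.0]
contact_force: [-0.9, -0.9, 0.4]
width: 0.0001
gripper_force: 0.1
```

>>> drive_tool --rows '[[[0, 0, 0], [-0.05, 1.3, 0], 0], [[0, 0, 0], [-0.05, 1.0, 0], 0], [[0, 0, 0], [-0.05, 0.8, 0], 0], [[0, 0, 0], [0, 0, 0], 0], [[0, 0, 0], [0, 0, 0], 0]]'

```text
clock: 4.95
position: [0.6846, -0.0557, 0.0873]
ee_rot: [0.0, -0.024, 1.0, 0.0]
contact_force: [-0.7, -0.4, 0.4]
width: -0.0
gripper_force: 0.0
```

Run:
```python
from h import *
b=snap('side','s3.png');print(manip.get_state()['position'])
cv2.imwrite('pics/v3.png',cv2.resize(b[160:360,330:500],(510,600),interpolation=3)[:,:,::-1])
```

```text
[ 0.6846026  -0.05582026  0.08727523]
```

View pics/v3.png

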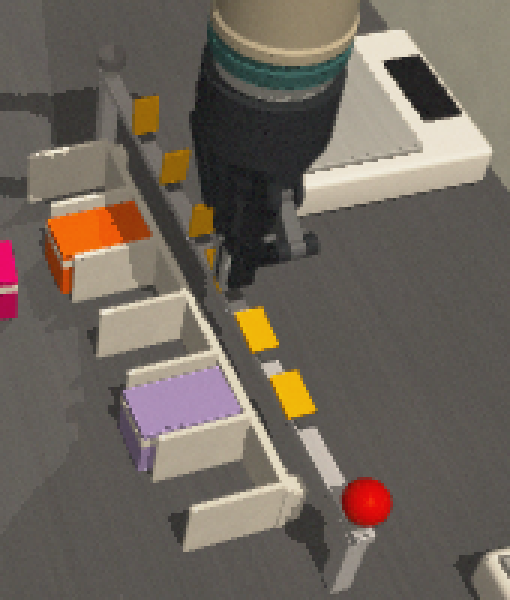

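Tab6 and tab5 lie flat at (293,393) and (257,328). I'll nudge a little more on tab4, then lift.

>>> drive_tool --rows '[[[0, 0, 0], [0, 0.5, 0], 0], [[0, 0, 0], [0, 0, 0], 0], [[0, 0, 0], [0, -0.5, 0], 0], [[0, 0, 0], [0, 0, 3], 0], [[0, 0, 0], [0, 0, 5], 0], [[0, 0, 0], [-5, 1, 3], 0], [[0, 0, 0], [-5.5, 2, 0], 0], [[0, 0, 0], [-5.5, 2, 0], 0]]'

```text
clock: 6.0
position: [0.5232, -0.0055, 0.1979]
ee_rot: [0.001, -0.024, 1.0, -0.0]
contact_force: [-0.1, -0.2, 0.8]
width: 0.0001
gripper_force: 0.0
```

Run:
```python
from h import *
b=snap('side','s4.png');print(manip.get_state()['position'])
cv2.imwrite('pics/v4.png',cv2.resize(b[160:360,280:500],(660,600),interpolation=3)[:,:,::-1])
```

```text
[ 0.51208144 -0.00213005  0.19622852]
```

View pics/v4.png

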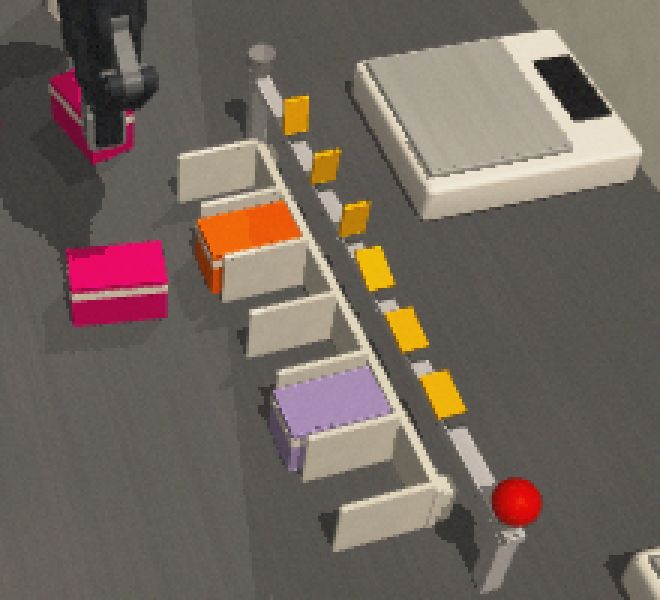

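All three tabs are flat and the other three still stand. Next the fingertip goes down on the carton's left side.

>>> drive_tool --rows '[[[0, 0, 0], [1.0, 4.5, 0], 0], [[0, 0, 0], [1.0, 4.2, 0], 0], [[0, 0, 0], [0, 0, -5], 0], [[0, 0, 0], [0, 0, -3], 0], [[0, 0, 0], [0, 0, 0], 0], [[0, 0, 0], [0, 0, 0], 0]]'

```text
clock: 6.8
position: [0.5457, 0.0813, 0.1185]
ee_rot: [0.001, -0.024, 1.0, 0.0]
contact_force: [0.1, 0.2, 0.6]
width: -0.0003
gripper_force: 0.0
```

>>> drive_tool --rows '[[[0, 0, 0], [-1.2, 0.4, -3], 0], [[0, 0, 0], [0, 0, -4], 0], [[0, 0, 0], [0, 0, -2.3], 0], [[0, 0, 0], [0, 0, 0], 0], [[0, 0, 0], [0, 0, 0], 0]]'

```text
clock: 7.42
position: [0.5344, 0.0854, 0.0261]
ee_rot: [0.002, -0.024, 1.0, 0.0]
contact_force: [1.4, -0.2, 0.8]
width: 0.0002
gripper_force: 0.0
```

>>> drive_tool --rows '[[[0, 0, 0], [0, -1.3, 0], 0], [[0, 0, 0], [0.05, -0.8, 0], 0], [[0, 0, 0], [0.05, -1, 0], 0], [[0, 0, 0], [0.05, -1, 0], 0], [[0, 0, 0], [0.05, -1, 0], 0], [[0, 0, 0], [0.05, -1, 0], 0], [[0, 0, 0], [0.05, -1, 0], 0], [[0, 0, 0], [0, 0, 0], 0]]'

```text
clock: 8.43
position: [0.5357, 0.0136, 0.0243]
ee_rot: [0.0, -0.024, 1.0, -0.0]
contact_force: [0.0, 0.7, -0.2]
width: -0.0002
gripper_force: 0.0
```

```bash
cat >> h.py <<'E'
org=np.array([.6345,-.0349]);yaw=.0438
ex=np.array([np.cos(yaw),np.sin(yaw)]);ey=np.array([-ex[1],ex[0]])
def R(p): return np.round([(p[:2]-org)@ex,(p[:2]-org)@ey],4)
E
python3 - <<'E'
from h import *
a=snap('top','t5.png');b=snap('side','s5.png');p=manip.get_state()['position'];print(p,R(p))
for r,c in blobs(a,(165,150,90),(176,255,255)): print(r, box(r,.04),R(box(r,.04)[0]))
cv2.imwrite('pics/v5.png',np.hstack([cv2.resize(a[150:300,240:440],(400,300)),cv2.resize(b[160:310,240:440],(400,300))])[:,:,::-1])
E
```

```text
[0.53549194 0.01434374 0.02421528] [-0.0968  0.0535]
((220.36538696289062, 294.82696533203125), (31.574697494506836, 18.04268455505371), 78.69007110595703) (array([0.456 , 0.2364]), 0.189, [0.037, 0.065]) [-0.1664  0.2789]
((8.5, 285.0), (68.0, 17.0), 90.0) (array([0.4895, 0.6794]), 0.033, [0.036, 0.142]) [-0.1136  0.72  ]
((236.2672882080078, 245.08094787597656), (17.083072662353516, 31.004135131835938), 70.82098388671875) (array([0.5583, 0.2024]), -1.263, [0.065, 0.036]) [-0.0657  0.2404]
```

View pics/v5.png

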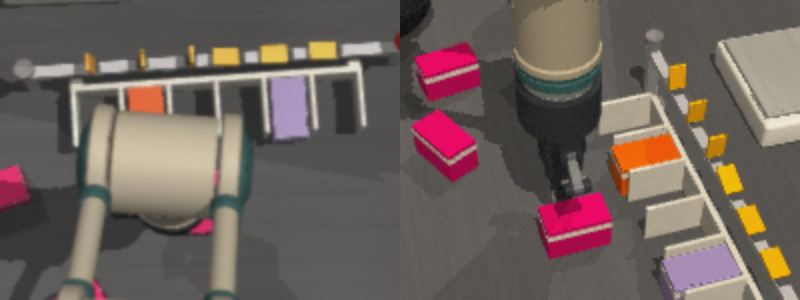

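The carton slides well and is squaring up to the finger. I'll finish the sideways push, then back off and measure.

>>> drive_tool --rows '[[[0, 0, 0], [0.05, -1, 0], 0], [[0, 0, 0], [0.05, -1, 0], 0], [[0, 0, 0], [0.05, -1, 0], 0], [[0, 0, 0], [0.05, -1, 0], 0], [[0, 0, 0], [0, -0.5, 0], 0], [[0, 0, 0], [0, 0, 0], 0], [[0, 0, 0], [0, 1, 0], 0], [[0, 0, 0], [0, 0.5, 3], 0]]'

```text
clock: 9.52
position: [0.5354, -0.0141, 0.0527]
ee_rot: [-0.003, -0.024, 1.0, 0.001]
contact_force: [0.9, -0.6, -0.6]
width: -0.0002
gripper_force: 0.0
```

>>> drive_tool --rows '[[[0, 0, 0], [-2, 0, 6], 0.8], [[0, 0, 0], [-5, 0, 0], 0.8], [[0, 0, 0], [-5, -1, 0], 0.8], [[0, 0, 0], [-5, -1, 0], 0.8], [[0, 0, 0], [0, 0, 0], 0.8], [[0, 0, 0], [0, 0, 0], 0.8]]'

```text
clock: 10.28
position: [0.3688, -0.0353, 0.1141]
ee_rot: [0.001, -0.024, 1.0, -0.0]
contact_force: [0.2, 0.4, 0.1]
width: 0.008
gripper_force: 0.0
```

Run:
```python
from h import *
a=snap('top','t6.png');b=snap('side','s6.png');s=manip.get_state();p=s['position'];print(p,R(p),s['width'])
for r,c in blobs(a,(165,150,90),(176,255,255)): print(r, box(r,.04),R(box(r,.04)[0]))
cv2.imwrite('pics/v6.png',np.hstack([cv2.resize(a[150:300,240:440],(400,300)),cv2.resize(b[160:310,240:440],(400,300))])[:,:,::-1])
```

```text
[ 0.36944681 -0.03540585  0.11396678] [-0.2648  0.0111] 0.007871185050000045
((276.6502685546875, 303.32904052734375), (18.06737518310547, 32.175758361816406), 59.74356460571289) (array([0.4352, 0.1202]), -1.071, [0.066, 0.037]) [-0.1923  0.1637]
((220.36538696289062, 294.82696533203125), (31.574697494506836, 18.04268455505371), 78.69007110595703) (array([0.456 , 0.2364]), 0.189, [0.037, 0.065]) [-0.1664  0.2789]
((8.5, 285.0), (68.0, 17.0), 90.0) (array([0.4895, 0.6794]), 0.033, [0.036, 0.142]) [-0.1136  0.72  ]
((363.5287170410156, 248.81558227539062), (31.415903091430664, 17.926074981689453), 84.80557250976562) (array([ 0.5425, -0.0623]), 0.053, [0.037, 0.065]) [-0.0931 -0.0233]
((236.37437438964844, 245.82630920410156), (18.561416625976562, 31.291589736938477), 70.82098388671875) (array([0.5568, 0.2021]), -1.263, [0.065, 0.039]) [-0.0672  0.2402]
```

View pics/v6.png

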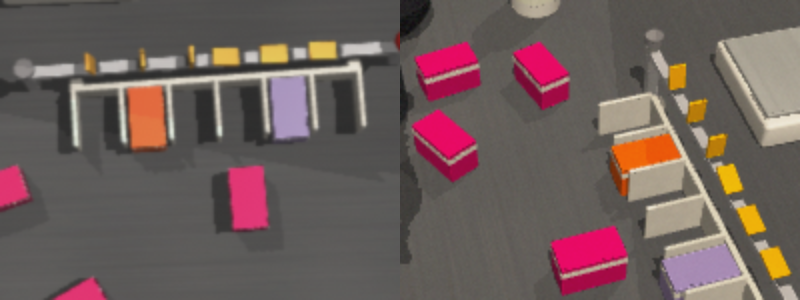

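The carton is square in front of gap 4, at rack (-0.093,-0.023). I'll come down behind it.

>>> drive_tool --rows '[[[0, 0, 0], [5, -1.5, 0], 0.8], [[0, 0, 0], [5, -1.6, 0], 0.8], [[0, 0, 0], [0, 0, -4], 0.8], [[0, 0, 0], [0, 0, -3], 0.8], [[0, 0, 0], [0, 0, -2], 0.8], [[0, 0, 0], [0, 0, 0], 0.8], [[0, 0, 0], [0, 0, 0], 0.8]]'

```text
clock: 11.25
position: [0.469, -0.0665, 0.024]
ee_rot: [0.001, -0.024, 1.0, -0.0]
contact_force: [-1.2, 0.0, 0.3]
width: 0.0078
gripper_force: 0.0
```

```bash
python3 -c "
from h import *
p=manip.get_state()['position'];print(p,R(p))"
```

```text
[ 0.46902419 -0.06652432  0.02395539] [-0.1667 -0.0243]
```

>>> drive_tool --rows '[[[0, 0, 0], [2, 0.1, 0], 0.8], [[0, 0, 0], [1, 0, 0], 0.8], [[0, 0, 0], [1, 0.05, 0], 0.8], [[0, 0, 0], [1, 0.05, 0], 0.8], [[0, 0, 0], [1, 0.05, 0], 0.8], [[0, 0, 0], [1, 0.05, 0], 0.8], [[0, 0, 0], [1, 0.05, 0], 0.8], [[0, 0, 0], [0, 0, 0], 0.8]]'

```text
clock: 12.25
position: [0.5492, -0.0631, 0.0236]
ee_rot: [0.001, -0.024, 1.0, -0.0]
contact_force: [0.2, 0.1, 0.3]
width: 0.0079
gripper_force: 0.0
```

Run:
```python
from h import *
a=snap('top','t7.png');b=snap('side','s7.png');s=manip.get_state();p=s['position'];print(p,R(p),s['contact_force'])
for r,c in blobs(a,(165,150,90),(176,255,255)): print(r, box(r,.04),R(box(r,.04)[0]))
cv2.imwrite('pics/v7.png',np.hstack([cv2.resize(a[150:300,240:440],(400,300)),cv2.resize(b[180:330,280:480],(400,300))])[:,:,::-1])
```

```text
[ 0.54788318 -0.06292805  0.02348296] [-0.0878 -0.0242] [-0.69286918  0.13002179  0.2796049 ]
((276.7435302734375, 303.2746276855469), (18.06737518310547, 31.959814071655273), 59.74356460571289) (array([0.4353, 0.12  ]), -1.071, [0.066, 0.037]) [-0.1922  0.1635]
((220.3846435546875, 294.9230651855469), (31.37858009338379, 18.04268455505371), 78.69007110595703) (array([0.4558, 0.2364]), 0.189, [0.037, 0.065]) [-0.1666  0.2789]
((8.5, 285.0), (68.0, 17.0), 90.0) (array([0.4895, 0.6794]), 0.033, [0.036, 0.142]) [-0.1136  0.72  ]
((236.52276611328125, 245.7529754638672), (18.520349502563477, 31.6201114654541), 70.82099914550781) (array([0.5569, 0.2018]), -1.263, [0.066, 0.039]) [-0.0672  0.2399]
```

View pics/v7.png

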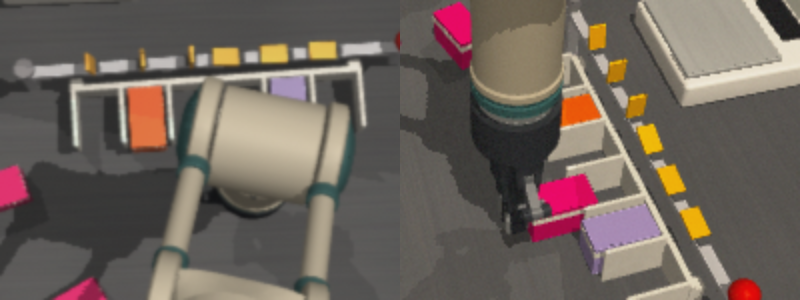

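The carton's nose is entering gap 4 cleanly. I'll push on slowly, watching the force.

>>> drive_tool --rows '[[[0, 0, 0], [1, 0.05, 0], 0.8], [[0, 0, 0], [1, 0.05, 0], 0.8], [[0, 0, 0], [1, 0.05, 0], 0.8], [[0, 0, 0], [0.8, 0.0, 0], 0.8], [[0, 0, 0], [0.3, 0, 0], 0.8], [[0, 0, 0], [0.2, 0, 0], 0.8], [[0, 0, 0], [0, 0, 0], 0.8]]'

```text
clock: 13.22
position: [0.5909, -0.0615, 0.0236]
ee_rot: [0.0, -0.024, 1.0, 0.0]
contact_force: [1.0, -0.1, 0.6]
width: 0.0081
gripper_force: 0.0
```

```bash
python3 -c "
from h import *
s=manip.get_state();p=s['position'];print(p,R(p),s['contact_force'])"
```

```text
[ 0.5909464  -0.06147424  0.02361985] [-0.0447 -0.0246] [ 1.03660925 -0.08571752  0.6153117 ]
```

Not in contact with the stop yet, so I'll use small steps until the force rises.

>>> drive_tool --rows '[[[0, 0, 0], [0.2, 0, 0], 0.8], [[0, 0, 0], [0.1, 0, 0], 0.8], [[0, 0, 0], [0, 0, 0], 0.8], [[0, 0, 0], [0, 0, 0], 0.8]]'

```text
clock: 13.72
position: [0.5925, -0.0614, 0.0235]
ee_rot: [-0.001, -0.024, 1.0, 0.0]
contact_force: [-5.9, -1.0, 3.1]
width: 0.0083
gripper_force: 2.7
```

>>> drive_tool --rows '[[[0, 0, 0], [0.2, 0, 0], 0.8], [[0, 0, 0], [0, 0, 0], 0.8], [[0, 0, 0], [0, 0, 0], 0.8], [[0, 0, 0], [0, 0, 0], 0.8]]'

```text
clock: 14.22
position: [0.5925, -0.0613, 0.0234]
ee_rot: [-0.003, -0.024, 1.0, 0.0]
contact_force: [-9.1, -1.0, 6.9]
width: 0.0082
gripper_force: 4.4
```

It is hard against the stop: the force rose with no further motion. Backing away.

>>> drive_tool --rows '[[[0, 0, 0], [-0.5, 0, 0], 0.8], [[0, 0, 0], [-2, 0, 0], 0.8], [[0, 0, 0], [-4, 0, 0], 0.8], [[0, 0, 0], [-5, 0, 5], 0.8], [[0, 0, 0], [-5, 0, 5], 0.8], [[0, 0, 0], [-5, 0, 0], 0.8], [[0, 0, 0], [0, 0, 0], 0.8], [[0, 0, 0], [0, 0, 0], 0.8]]'

```text
clock: 15.22
position: [0.3943, -0.062, 0.1126]
ee_rot: [0.002, -0.024, 1.0, -0.001]
contact_force: [0.8, -0.6, 0.1]
width: 0.0078
gripper_force: 0.0
```

Run:
```python
from h import *
a=snap('top','t8.png');b=snap('side','s8.png');s=manip.get_state();print(s['position'],s['contact_force'])
for r,c in blobs(a,(165,150,90),(176,255,255)): print(box(r,.04),R(box(r,.04)[0]))
cv2.imwrite('pics/v8.png',np.hstack([cv2.resize(a[150:300,240:440],(400,300)),cv2.resize(b[180:330,280:480],(400,300))])[:,:,::-1])
```

```text
[ 0.39444921 -0.06193873  0.11223891] [ 0.8519333   1.01879365 -0.68355809]
(array([0.4354, 0.1199]), -1.071, [0.065, 0.037]) [-0.1921  0.1634]
(array([0.4558, 0.2364]), 0.189, [0.037, 0.065]) [-0.1666  0.2789]
(array([0.4895, 0.6794]), 0.033, [0.036, 0.142]) [-0.1136  0.72  ]
(array([0.5568, 0.2021]), -1.263, [0.065, 0.039]) [-0.0672  0.2402]
(array([ 0.6349, -0.059 ]), 0.039, [0.038, 0.063]) [-0.0007 -0.0241]
```

View pics/v8.png

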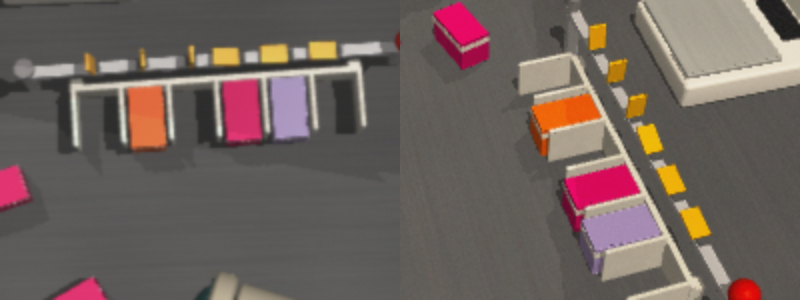

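The carton is home at rack (-0.0007,-0.024), level with its neighbours. Three tabs are over and three still stand.

```bash
python3 -c "
from rig import job
print(job.sign_off())"
```

```text
the job is handed in; nothing more can be done
None
```

I tipped tabs 6, 5 and 4 in order from the red knob, left the other three standing, and pushed the magenta carton home in gap 4 (measured 0.7 mm from fully home); the job is handed in, but sign-off returned no verdict.

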